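# Snap the filter cap onto the container lid and keep it pressed

## Task

Make the sterilising-container lid ready: with the snap cap still away from the stud, press the white ring-shaped filter cassette down until it is fully home, flush with the ring around it. Then put the grey snap cap over the stud in the middle, press it past the click until it sits fully down on the seat, and keep pressing it down firmly (about 10 N): the job finishes while you are still pressing, without letting up. Do not disturb the sample jar or the roll of tape.

Things in the scene. Friction and masses are not known exactly. Their poses are not given: they have to be found in the camera images.
- container_lid: aluminium lid of a sterilising container, inside face up like a shallow tray, fixed to the worktop; 180 x 240 mm (own x, y), rim 24 mm high. Origin: centre of its underside, on the worktop, straight below the stud; z up. Round the stud stands a fixed guide ring, 120 mm inside, 128 mm outside diameter, top 18 mm above the worktop; the filter cassette slides inside it
- cassette (a joint): how far the filter cassette is pressed down, m: starts proud at 0 to 0.002; fully home at 0.008, a hard stop. Flat white perforated ring round the stud, 116 mm outside, 46 mm inside diameter, 10 mm thick; top 26 mm above the worktop at 0, 18 mm (flush with the guide ring) when home. Slides straight down wherever pressed, against about 4 N of friction, and stays where left
- seat: fixed round steel collar at the foot of the stud, 40 mm diameter, its flat top 20 mm above the worktop; the seated cap's underside rests on it. Origin at the centre of the container lid's underside
- stud_seat (a point): centre of the collar's top face, on the stud's axis, 20 mm above the worktop; z up. The steel stud rises 20 mm from here, 16 mm diameter, tapering over its last 7 mm to 8 mm at the tip
- stud_tip (a point): tip of the stud, 40 mm above the worktop
- snap_cap: loose grey plastic snap cap, about 50 g, standing mouth down: a flange 56 mm diameter, 5 mm high, under a ribbed knob 32 mm diameter up to the flat top at 28 mm. Origin: centre of the underside; z up. The mouth is 20 mm diameter (lip 2.5 mm high), wider inside (26 mm), 22 mm deep. Grasp round the knob; may be pressed on flange or top
- sample_jar: screw-lid sample jar with yellow lid, 40 mm diameter, 46 mm high, a bystander; origin at the centre of its underside
- tape_roll: black roll of tape lying flat, 62 mm diameter, 19 mm high, a bystander; origin at the centre of its underside
- stud_balls (a point): point on the stud's axis 27 mm above the worktop, level with four spring-loaded balls that stand 4 mm out of its side. The cap's lip meets them when the cap's underside is about 10 mm above the collar and needs about 8 to 12 N to pass; at about 6 mm the force drops and the cap pulls itself down to the collar, a hard stop
Mind the look-alikes: they are no part of the job. What is shaped like the snap_cap but purple is not meant.

How it is judged:
By the outcome, as a careful person would: the job done as asked, in the order asked, and still so for the second after the job is handed in, while the arm keeps its last pose, push and grip.
It also fails if it takes over 61 s, if anything falls off the work surface, if the arm or the gripper's body presses on something with over 40 N, if the wrist force passes 120 N, or if a joint passes its speed limit or range.

## Robot

A 6-joint arm with a two-finger parallel gripper is mounted at the origin on a cart in front of the work surface, level with it; the furniture and walls round the work are solid. World frame = base frame: x ahead of the robot, y to its left, z up, the work surface at z = 0. Lengths are in mm, angles in rad, forces in N, time in s.
With the tool pointing down it reaches from about 350 to 875 mm from the base axis. Payload 4.2 kg.
Tool frame: the origin (TCP) lies at the very end of the fingers, on their centre line; the grasp point (between the pads) lies 19 mm behind it; z points along the fingers, y is the line along which they close (so a half turn about z gives the same grasp; the last joint's range is limited). The gripper opens to 85 mm and grips with 20 to 120 N. Pads are 22 mm wide; open, the fingers measure 114 mm over their backs; the gripper's body (76 mm by 85 mm) begins 54 mm behind the grasp point. The pads swing forward as they close: fully open they stand 13 mm farther back than shut.
Start: joints at [1.49, 0.385, 0.008, 0, -1.194, -0.259], TCP at [208.279, 589.253, 231.312] pointing down, gripper open.
Joint ranges: [-3.14, 3.14], [-1.21, 2.06], [-1.07, 1.41], [-3.16, 2.05], [-2.99, -0.16], [-3.1, 3.1]. Speed limits (rad/s): [2.79, 2.79, 3.14, 3.14, 3.14, 3.14].

## Interface

Orientations are given as [roll, pitch, yaw] about the fixed x, y, z axes, in that order (R = Rz(yaw) Ry(pitch) Rx(roll)).
In Python, from workcell import manip gives the robot as it stands.
- The arm moves only by the tool play_rows, never from a script. Its argument "steps" is a list of rows, each a list of 7 numbers: the turn, a rotation vector about the tool's x, y, z in degrees, then the shift along the tool's x, y, z in mm, then the opening, from -1 (shut) to 1 (fully open). In form: [[ax, ay, az, dx, dy, dz, fingers], ...]. A call has 1 to 10 rows; each row shifts and turns the commanded pose from where the row before left it, along the tool's axes as they then stand; what a row does not reach is not made up. A row lasts 1/10 s, in which the tool goes at most 50 mm and 8.59 degrees, less where a joint would pass 70% of its speed; a pose out of reach is approached as far as the arm can. A call is refused whole if a number of a shift passes 50 or a number of a turn 8.59, either way. A call with a gripper value outside its range is refused whole. The fingers move at their own pace and stop on an object; "grip_force" is the grip in N (left out, the last holds). Time passes only in rows, so rows that do not move let the fingers close. It gives the time, the measured TCP pose, the force, the opening and the grip force at its end, in the units of the state.
- manip.sense(): the state, without advancing time (a new reading comes with each control period).
- manip.read_camera(name): name is "side" or "top"; returns the picture (480x640x3 uint8, red, green, blue); there is no depth.
- manip.calibration(name): a dict with "mtx" (3x3 intrinsics, pixels), "R" (3x3) and "t" (3): a world point X has camera coordinates R X + t. Camera axes: x right, y down, z forward; pixel columns grow to the right and rows downward; lengths in mm; the calibration is good to about 2 mm. A picture is of the moment at which its call begins. calibration takes no time and is no camera call.
- manip.sign_off(): hands the job in; it is judged then, once.
Trained networks look in the newest picture that a camera, given by its name, has taken for a name from the list of things; names that differ only in an ending like _2 or _b are one class to them, and where a whole thing is asked for, a point or a joint stands for the part that bears it (a point fixed in the world has none). Each returns a list of dicts, best first, with "conf" (0 to 1); they miss things now and then, are a little off and sometimes report something else, mostly with a low value. They report only what shows in the picture. A call takes as long as a camera call. They do not tell look-alikes from the thing itself.
- manip.boxes_of(camera, query): "uv" ([column, row] in pixels, amid what is visible of it).
- manip.masks_of(camera, query): "mask" (480x640 bool, what is visible of it) and "uv" ([column, row] in pixels, amid what is visible of it).
- manip.pinpoint(camera, query): "uv" ([column, row] in pixels: a listed point, or the origin of a listed thing).
The state is a dict: "clock": time; "joint_positions": joint angles; "joint_vel": joint speeds; "effort": joint torques, N m; "tcp_pos": TCP position; "tcp_rot": TCP orientation; "contact_force": force on the tool from outside, world axes, zero at the start; "moment": the same for the moment, N m; "opening": opening from 0.0 (shut) to 1.0 (fully open); "grasp_force": force on a finger pad.
Only numpy, scipy, OpenCV 4.12 (cv2) and the standard library are available. Lean on these libraries where they do the work, as an engineer would, in place of code of your own. Each camera call takes 0.05 s, during which the arm holds its last target. There are 200 camera calls.

## Working session

There is one attempt and no reset: what is moved stays moved. The work goes in short steps, Python scripts to look and compute and a tool call to move; the robot and the scene stay as the last step left them, time stands still between calls to the robot, and variables do not carry over. Pictures are saved under pics/ and viewed, at most 10 in all, crops included, and the job is handed in when it is done.

Besides the shell and the picture viewer there is one more tool, called after "Emit:" in YAML: its name, and indented under it one key for each argument. play_rows: Moves the arm, as the interface text tells. Its arguments: {"type":"object","properties":{"steps":{"type":"array"},"grip_force":{"type":"number"}},"required":["steps"]}

```bash
mkdir -p pics
cat > h.py <<'E'
import numpy as np, cv2
from workcell import manip
def P(c):
    k=manip.calibration(c); return np.array(k["mtx"])@np.c_[np.array(k["R"]),np.array(k["t"])]
def tri(a,b):  # a: side uv, b: top uv
    X=cv2.triangulatePoints(P("side"),P("top"),np.array(a,float).reshape(2,1),np.array(b,float).reshape(2,1)).ravel()
    return X[:3]/X[3]
def atz(c,uv,z):
    M=P(c);H=np.c_[M[:,0],M[:,1],M[:,2]*z+M[:,3]]
    q=np.linalg.solve(H,[*uv,1]);return q[:2]/q[2]
def shot(c,n):
    im=manip.read_camera(c);cv2.imwrite(f"pics/{n}.png",im[:,:,::-1]);return im
E
python3 - <<'E'
from h import *
a=shot("side","s0");b=shot("top","t0")
for q in ["snap_cap","stud_tip","stud_seat","sample_jar","tape_roll","container_lid"]:
    for c in ["side","top"]:
        r=manip.pinpoint(c,q);print(q,c,[(np.round(x["uv"],1).tolist(),round(x["conf"],2)) for x in r])
print(manip.sense())
E
```

```text
snap_cap side [([293.7, 230.6], 0.54), ([371.1, 223.2], 0.51)]
snap_cap top [([460.6, 293.7], 0.9), ([419.9, 207.2], 0.73)]
stud_tip side [([282.4, 290.6], 0.57)]
stud_tip top [([217.0, 234.2], 0.53)]
stud_seat side [([280.2, 301.7], 0.45), ([281.6, 311.4], 0.3)]
stud_seat top [([219.2, 235.5], 0.71), ([214.8, 234.8], 0.56)]
sample_jar side [([333.2, 222.3], 0.75), ([282.0, 312.4], 0.28)]
sample_jar top [([463.3, 256.7], 0.93)]
tape_roll side [([329.8, 251.0], 0.57)]
tape_roll top [([358.7, 255.0], 0.76)]
container_lid side [([280.8, 313.3], 0.76)]
container_lid top [([223.2, 237.7], 0.66), ([359.9, 254.5], 0.35)]
{'clock': 0.7, 'joint_positions': array([ 1.48960788e+00,  3.84682615e-01,  7.92447447e-03,  4.04883783e-06,
       -1.19393486e+00, -2.58633556e-01]), 'joint_vel': array([ 1.28932650e-03,  9.34342807e-04, -1.35398592e-03,  1.16967178e-03,
        1.56568500e-03, -2.22201176e-05]), 'effort': array([-1.26651989e-04, -3.91947305e+01,  1.88583791e+01,  4.19004500e+00,
       -3.25281471e-04, -2.50462456e-06]), 'tcp_pos': array([208.2776899 , 589.2839784 , 231.33278258]), 'tcp_rot': array([-3.14149180e+00,  2.27874282e-05, -3.39820512e-01]), 'contact_force': array([0.27855232, 0.09644578, 0.304002  ]), 'moment': array([ 0.03672673, -0.03890151,  0.01660127]), 'grasp_force': 0.0, 'opening': 1.0002668968864334}
```

View pics/t0.png

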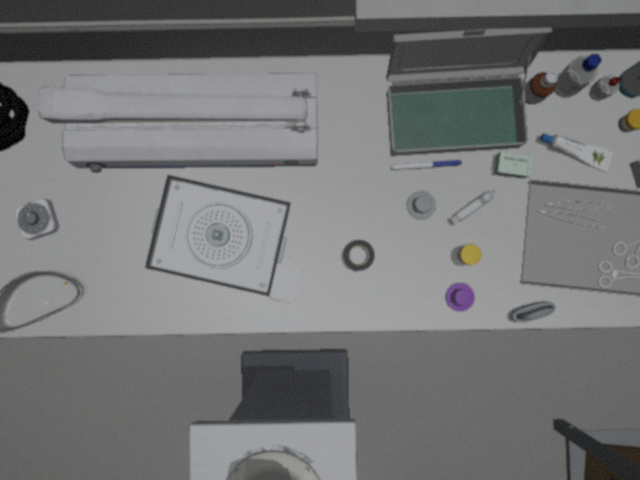

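View pics/s0.png

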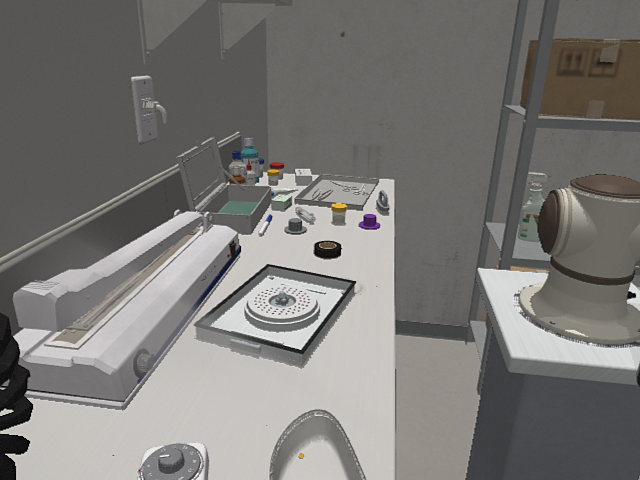

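Run:
```python
from h import *
import itertools
for n,s,t in [("capA",(293.7,230.6),(460.6,293.7)),("capB",(371.1,223.2),(419.9,207.2)),("capC",(371.1,223.2),(460.6,293.7)),("capD",(293.7,230.6),(419.9,207.2)),
 ("tip",(282.4,290.6),(217,234.2)),("seat",(280.2,301.7),(219.2,235.5)),("jar",(333.2,222.3),(463.3,256.7)),("tape",(329.8,251),(358.7,255)),("lid",(280.8,313.3),(223.2,237.7))]:
    X=tri(s,t); q=P("side")@[*X,1]; print(n,np.round(X,1),"reproj",np.round(q[:2]/q[2]-s,1))
t=cv2.imread("pics/t0.png");s=cv2.imread("pics/s0.png")
A=cv2.resize(t[170:330,380:500],(390,520),interpolation=cv2.INTER_CUBIC);B=cv2.resize(s[180:280,260:400],(400,286),interpolation=cv2.INTER_CUBIC)
B=cv2.copyMakeBorder(B,0,520-286,0,0,cv2.BORDER_CONSTANT)
cv2.imwrite("pics/crop0.png",np.hstack([A,B]))
```

```text
capA [ 480.9 -375.6  -20.8] reproj [37.9 -1.8]
capB [ 491.5 -299.3   39. ] reproj [-46.8  -6.9]
capC [ 386.  -367.9    4.3] reproj [-2.8  0. ]
capD [ 562.9 -294.7   -2. ] reproj [1.3 0.1]
tip [511.5  93.8  39.6] reproj [-0.6 -0.1]
seat [512.4  94.   18.2] reproj [1.1 0.1]
jar [ 468.7 -376.3   -2.4] reproj [3.3 0.1]
tape [ 466.1 -173.7    2.7] reproj [-2.  -0.1]
lid [510.7  91.   -6.2] reproj [2.  0.2]
```

View pics/crop0.png

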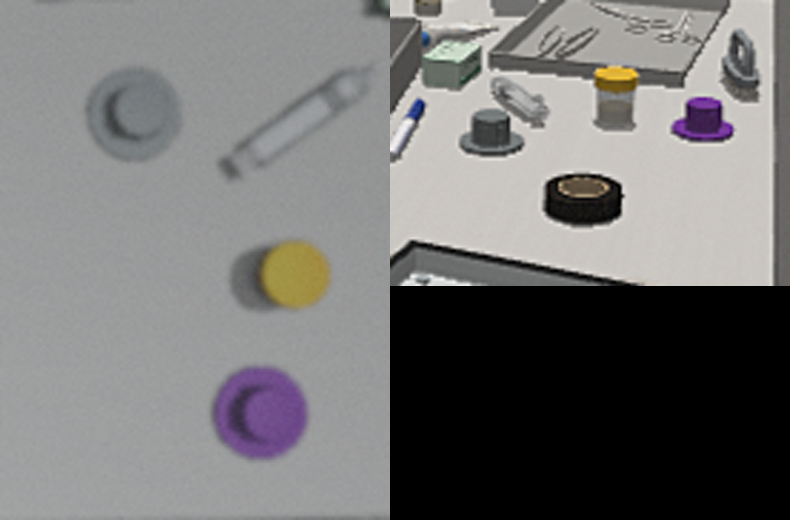

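The candidates are the grey cap at top (421,205) / side (294,228) and the purple one at top (460,295) / side (370,221). The crop confirms that the grey cap, left of the jar, is the one meant. Next I refine its centre and the stud's.

Run:
```python
from h import *
for c,near in [("top",(421,205)),("side",(294,228))]:
    for q,nr in [("snap_cap",near),("cassette",(218,235) if c=="top" else (282,305)),("tape_roll",(358,255) if c=="top" else (328,249)),("sample_jar",(469,254) if c=="top" else (339,214))]:
        r=[m for m in manip.masks_of(c,q) if np.hypot(*(np.array(m["uv"])-nr))<25]
        for m in r[:1]:
            k=max(cv2.findContours(m["mask"].astype(np.uint8),cv2.RETR_EXTERNAL,cv2.CHAIN_APPROX_NONE)[0],key=len)
            print(c,q,round(m["conf"],2),np.round(m["uv"],1),"circle",cv2.minEnclosingCircle(k),"bbox",cv2.boundingRect(k),m["mask"].sum())
            if c=="top":
                uv=cv2.minEnclosingCircle(k)[0]
                for z in (3,22,28,46): print("   z",z,np.round(atz("top",uv,z),1))
            
for c in("top","side"):
    for q in("snap_cap","stud_tip"):
        print(c,q,[np.round(np.median([x["uv"] for x in L],0),1) for L in [[x for _ in range(4) for x in (manip.read_camera(c),manip.pinpoint(c,q))[1] if np.hypot(*(x["uv"]-np.array({"topsnap_cap":(421,205),"sidesnap_cap":(294,230),"topstud_tip":(217,234),"sidestud_tip":(282,291)}[c+q])))<10]]])
for X in [(563,-295,0),(511.5,93.8,40)]:
    for c in("top","side"):
        q=P(c)@[*X,1];print(X,c,np.round(q[:2]/q[2],1))
```

```text
top snap_cap 0.6 [421.8 206.1] circle ((421.2758483886719, 205.13792419433594), 14.560049057006836) bbox (407, 191, 29, 29) 652
   z 3 [ 563.9 -297. ]
   z 22 [ 561.7 -293.6]
   z 28 [ 561.1 -292.6]
   z 46 [ 559.1 -289.4]
top cassette 0.76 [205.7 234.8] circle ((218.52833557128906, 235.20680236816406), 31.39976692199707) bbox (188, 204, 62, 62) 2605
   z 3 [512.6  97.9]
   z 22 [511.4  94.3]
   z 28 [511.   93.2]
   z 46 [509.8  89.9]
top tape_roll 0.89 [366.1 251.1] circle ((358.5, 255.0), 16.007909774780273) bbox (344, 240, 31, 31) 537
   z 3 [ 469.2 -173. ]
   z 22 [ 468.7 -171.8]
   z 28 [ 468.6 -171.4]
   z 46 [ 468.2 -170.3]
top sample_jar 0.96 [468.5 254.2] circle ((469.0, 254.5), 12.257750511169434) bbox (457, 244, 25, 22) 413
   z 3 [ 466.3 -386.5]
   z 22 [ 465.9 -381.6]
   z 28 [ 465.8 -380.1]
   z 46 [ 465.4 -375.4]
side snap_cap 0.58 [290.6 228.7] circle ((294.5, 227.88461303710938), 9.997881889343262) bbox (285, 218, 20, 17) 244
side cassette 0.65 [285.3 309. ] circle ((281.0833435058594, 303.0), 33.45912170410156) bbox (248, 285, 67, 38) 1796
side tape_roll 0.67 [328.1 248.4] circle ((327.0, 249.0), 13.601571083068848) bbox (314, 241, 27, 19) 420
side sample_jar 0.52 [335.1 210.9] circle ((338.0, 213.1764678955078), 10.141827583312988) bbox (332, 204, 14, 19) 236
top snap_cap [array([419.5, 205.2])]
top stud_tip [array([214.8, 235. ])]
side snap_cap [array([291.8, 231.4])]
side stud_tip [array([281.5, 291.2])]
(563, -295, 0) top [420.  205.8]
(563, -295, 0) side [295.  229.9]
(511.5, 93.8, 40) top [217.  234.5]
(511.5, 93.8, 40) side [281.8 290.4]
```

Emit:
play_rows:
  steps:
    - [0, 0, 0, 34, 30.5, 0, -1]
    - [0, 0, 0, 34, 30.5, 0, -1]
    - [0, 0, 0, 34, 30.5, 0, -1]
    - [0, 0, 0, 34, 30.5, 0, -1]
    - [0, 0, 0, 34, 30.5, 0, -1]
    - [0, 0, 0, 34, 30.5, 0, -1]
    - [0, 0, 0, 34, 30.5, 0, -1]
    - [0, 0, 0, 34, 30.5, 0, -1]
    - [0, 0, 0, 34, 30.5, 0, -1]
    - [0, 0, 0, 34, 30.5, 0, -1]

```text
clock: 3.7
tcp_pos: [427.8, 186.7, 231.8]
tcp_rot: [-3.141, -0.001, -0.339]
contact_force: [1.4, 0.6, 0.5]
opening: -0.003
grasp_force: 0.0
```

Emit:
play_rows:
  steps:
    - [0, 0, 0, 34, 30.5, 10, -1]
    - [0, 0, 0, 34, 30.5, 30, -1]
    - [0, 0, 0, 3, 0, 40, -1]
    - [0, 0, 0, 0, 0, 40, -1]
    - [0, 0, 0, 0, 0, 30, -1]
    - [0, 0, 0, 0, 0, 20, -1]
    - [0, 0, 0, 0, 0, 0, -1]
    - [0, 0, 0, 0, 0, 0, -1]

```text
clock: 4.5
tcp_pos: [472.5, 110.8, 64.3]
tcp_rot: [-3.142, -0.001, -0.339]
contact_force: [0.8, 0.4, -0.5]
opening: 0.004
grasp_force: 0.0
```

Emit:
play_rows:
  steps:
    - [0, 0, 0, 2.3, 2.9, 15, -1]
    - [0, 0, 0, 0, 0, 15, -1]
    - [0, 0, 0, 0, 0, 5, -1]
    - [0, 0, 0, 0, 0, 2, -1]
    - [0, 0, 0, 0, 0, 2, -1]
    - [0, 0, 0, 0, 0, 2, -1]
    - [0, 0, 0, 0, 0, 2, -1]

```text
clock: 5.2
tcp_pos: [473.9, 107.6, 21.7]
tcp_rot: [-3.14, -0.002, -0.339]
contact_force: [-0.6, 1.0, 3.6]
opening: 0.002
grasp_force: 1.8
```

Emit:
play_rows:
  steps:
    - [0, 0, 0, 0, 0, 1, -1]
    - [0, 0, 0, 0, 0, 1, -1]
    - [0, 0, 0, 0, 0, 1, -1]
    - [0, 0, 0, 0, 0, 1, -1]
    - [0, 0, 0, 0, 0, 0, -1]

```text
clock: 5.7
tcp_pos: [473.8, 107.5, 17.9]
tcp_rot: [-3.141, -0.001, -0.339]
contact_force: [-2.9, 2.2, 10.9]
opening: 0.002
grasp_force: 5.4
```

Emit:
play_rows:
  steps:
    - [0, 0, 0, 0, 0, 1, -1]
    - [0, 0, 0, 0, 0, 0.5, -1]
    - [0, 0, 0, 0, 0, 0, -1]
    - [0, 0, 0, 0, 0, 0, -1]

```text
clock: 6.1
tcp_pos: [473.9, 107.6, 17.7]
tcp_rot: [-3.14, -0.002, -0.338]
contact_force: [-5.0, 1.7, 21.3]
opening: -0.001
grasp_force: 10.9
```

Emit:
play_rows:
  steps:
    - [0, 0, 0, 0, 0, -45, -1]
    - [0, 0, 0, 0, 0, -45, -1]
    - [0, 0, 0, 21, 33, -25, 0]
    - [0, 0, 0, 22, 35, 0, 1]
    - [0, 0, 0, 22, 35, 0, 1]
    - [0, 0, 0, 22, 35, 0, 1]
    - [0, 0, 0, 22, 35, 0, 1]
    - [0, 0, 0, 22, 35, 0, 1]
    - [0, 0, 0, 22, 35, 0, 1]
    - [0, 0, 0, 22, 35, 0, 1]

```text
clock: 7.1
tcp_pos: [544.7, -214.9, 129.3]
tcp_rot: [3.141, 0.003, -0.34]
contact_force: [0.8, 0.8, -0.3]
opening: 0.999
grasp_force: 0.0
```

Emit:
play_rows:
  steps:
    - [0, 0, 0, 22, 35, 0, 1]
    - [0, 0, 0, 22, 36, 0, 1]
    - [0, 0, 0, 0, 0, 25, 1]
    - [0, 0, 0, 0, 0, 25, 1]
    - [0, 0, 0, 0, 0, 0, 1]
    - [0, 0, 0, 0, 0, 0, 1]

```text
clock: 7.7
tcp_pos: [562.7, -294.9, 79.7]
tcp_rot: [3.141, 0.002, -0.339]
contact_force: [-0.6, -0.2, 1.6]
opening: 0.999
grasp_force: 0.0
```

Run:
```python
from h import *
s=shot("side","s1");t=shot("top","t1")
A=cv2.resize(t[140:300,160:500],(800,376),interpolation=cv2.INTER_CUBIC)
cv2.imwrite("pics/c1.png",np.vstack([A,cv2.resize(s[170:270,200:560],(800,222),interpolation=cv2.INTER_CUBIC)]))
S=manip.sense();print(S["tcp_pos"],S["tcp_rot"],S["opening"],S["contact_force"])
```

```text
[ 564.08340062 -294.96848304   81.65132507] [ 3.14133221e+00 -1.90827616e-03 -3.38961208e-01] 1.0046038218737514 [0.28764161 0.21205366 0.08570207]
```

View pics/c1.png

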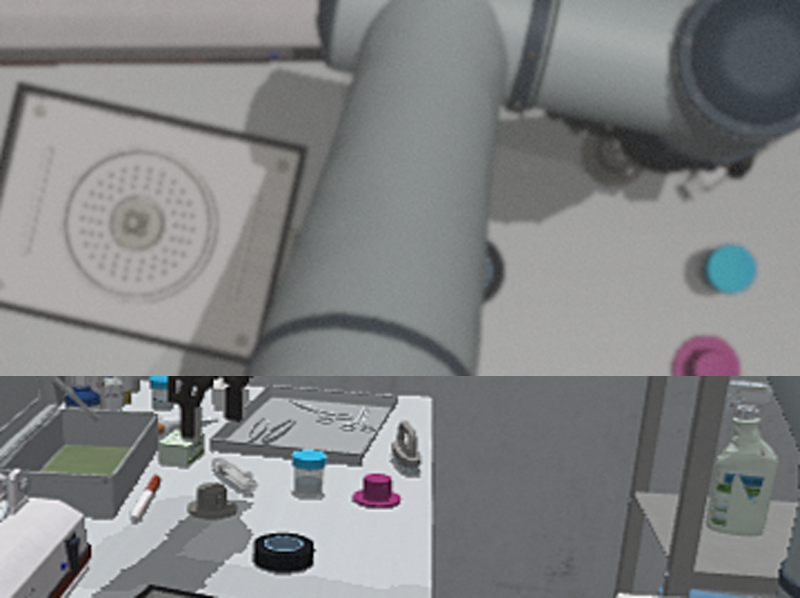

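The colours in this crop are channel-swapped. The grey cap (side crop 213,498) lies straight below the open fingers (190 and 235), and the cassette looks flush. I'm descending to grasp.

Emit:
play_rows:
  steps:
    - [0, 0, 0, 0, 1, 30, 1]
    - [0, 0, 0, 0, 0, 25, 1]
    - [0, 0, 0, 0, 0, 15, 1]
    - [0, 0, 0, 0, 0, 2, 1]
    - [0, 0, 0, 0, 0, 0, 1]
    - [0, 0, 0, 0, 0, 0, 1]

```text
clock: 8.4
tcp_pos: [564.2, -296.2, 10.0]
tcp_rot: [3.142, -0.003, -0.339]
contact_force: [0.4, 1.0, -0.4]
opening: 0.995
grasp_force: 0.0
```

Emit:
play_rows:
  steps:
    - [0, 0, 0, 0, 0, 0, -1]
    - [0, 0, 0, 0, 0, 0, -1]
    - [0, 0, 0, 0, 0, 0, -1]
    - [0, 0, 0, 0, 0, 0, -1]
    - [0, 0, 0, 0, 0, 0, -1]
    - [0, 0, 0, 0, 0, 0, -1]
    - [0, 0, 0, 0, 0, 0, -1]
    - [0, 0, 0, 0, 0, 0, -1]
  grip_force: 60

```text
clock: 9.2
tcp_pos: [563.5, -296.0, 9.1]
tcp_rot: [3.142, -0.001, -0.34]
contact_force: [-0.3, 0.1, 5.6]
opening: 0.349
grasp_force: 59.8
```

Emit:
play_rows:
  steps:
    - [0, 0, 0, 0, 0, -15, -1]
    - [0, 0, 0, 0, 0, -35, -1]
    - [0, 0, 0, 0, 0, -45, -1]
    - [0, 0, 0, -16, -32, -10, -1]
    - [0, 0, 0, -18, -35, 0, -1]
    - [0, 0, 0, -18, -35, 0, -1]
    - [0, 0, 0, -18, -35, 0, -1]
    - [0, 0, 0, -18, -35, 0, -1]
    - [0, 0, 0, -18, -35, 0, -1]
    - [0, 0, 0, -18, -35, 0, -1]

```text
clock: 10.2
tcp_pos: [525.9, -25.0, 113.7]
tcp_rot: [-3.142, 0.0, -0.34]
contact_force: [-0.5, -1.3, -0.3]
opening: 0.352
grasp_force: 59.4
```

Emit:
play_rows:
  steps:
    - [0, 0, 0, -18, -36, 0, -1]
    - [0, 0, 0, -18, -36, 0, -1]
    - [0, 0, 0, -18, -36, 15, -1]
    - [0, 0, 0, 0, 0, 25, -1]
    - [0, 0, 0, 0, 0, 10, -1]
    - [0, 0, 0, 0, 0, 0, -1]
    - [0, 0, 0, 0, 0, 0, -1]

```text
clock: 10.9
tcp_pos: [512.2, 92.8, 63.8]
tcp_rot: [3.142, -0.0, -0.341]
contact_force: [-0.4, -0.1, 0.2]
opening: 0.349
grasp_force: 59.5
```

Run:
```python
from h import *
s=shot("side","s2")
cv2.imwrite("pics/c2.png",cv2.resize(s[215:335,200:360],(800,600),interpolation=cv2.INTER_CUBIC)[:,:,:])
S=manip.sense();print(S["tcp_pos"],S["tcp_rot"],S["opening"],S["contact_force"],S["grasp_force"])
for q in["snap_cap","stud_tip","stud_seat"]:print(q,[(np.round(x["uv"],1),x["conf"]) for x in manip.pinpoint("side",q)])
for X in[(511.4,94,40),(511.4,94,20),(*S["tcp_pos"][:2],S["tcp_pos"][2]-9),tuple(S["tcp_pos"])]:
    q=P("side")@[*X,1];print(X,np.round(q[:2]/q[2],1))
```

```text
[512.51025947  92.85523963  64.23558975] [-3.14080702e+00 -1.13354862e-03 -3.40932749e-01] 0.3494750661009419 [-0.47148145  0.48241056 -0.69093965] 59.456230625510216
snap_cap [(array([370. , 224.8]), 0.75), (array([277.4, 285.1]), 0.59), (array([281.4, 293. ]), 0.56)]
stud_tip [(array([282.6, 292.1]), 0.38)]
stud_seat [(array([278.8, 302.3]), 0.63)]
(511.4, 94, 40) [281.8 290.4]
(511.4, 94, 20) [281.9 300.9]
(np.float64(512.5102594671877), np.float64(92.85523962666551), np.float64(55.23558975190613)) [281.3 281.9]
(np.float64(512.5102594671877), np.float64(92.85523962666551), np.float64(64.23558975190613)) [281.2 277.1]
```

View pics/c2.png

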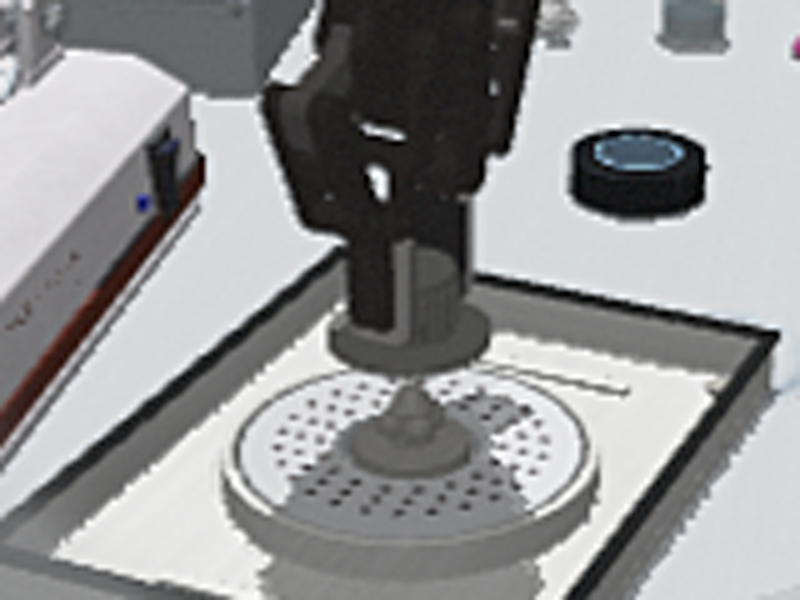

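The cap is level and straight over the stud: flange centre at crop (410,338), stud tip at (411,385). The cassette is flush with the ring. I'm lowering the cap now.

Emit:
play_rows:
  steps:
    - [0, 0, 0, -1.4, -0.7, 6, -1]
    - [0, 0, 0, 0, 0, 6, -1]
    - [0, 0, 0, 0, 0, 5, -1]
    - [0, 0, 0, 0, 0, 4, -1]
    - [0, 0, 0, 0, 0, 0, -1]
    - [0, 0, 0, 0, 0, 0, -1]
  grip_force: 80

```text
clock: 11.7
tcp_pos: [510.7, 94.6, 42.2]
tcp_rot: [3.141, 0.0, -0.34]
contact_force: [-0.0, 0.1, -0.8]
opening: 0.343
grasp_force: 79.0
```

Emit:
play_rows:
  steps:
    - [0, 0, 0, 0, 0, 2, -1]
    - [0, 0, 0, 0, 0, 2, -1]
    - [0, 0, 0, 0, 0, 1.5, -1]
    - [0, 0, 0, 0, 0, 1.5, -1]
    - [0, 0, 0, 0, 0, 0, -1]

```text
clock: 12.2
tcp_pos: [512.1, 95.9, 37.8]
tcp_rot: [-3.138, -0.003, -0.339]
contact_force: [-4.1, 3.2, 12.2]
opening: 0.339
grasp_force: 80.7
```

Emit:
play_rows:
  steps:
    - [0, 0, 0, 0, 0, 1, -1]
    - [0, 0, 0, 0, 0, 1, -1]
    - [0, 0, 0, 0, 0, 1, -1]
    - [0, 0, 0, 0, 0, 0, -1]

```text
clock: 12.6
tcp_pos: [511.2, 95.6, 31.6]
tcp_rot: [-3.139, -0.001, -0.34]
contact_force: [2.0, 6.1, -9.8]
opening: 0.339
grasp_force: 79.6
```

Emit:
play_rows:
  steps:
    - [0, 0, 0, 0, 0, 1, -1]
    - [0, 0, 0, 0, 0, 1, -1]
    - [0, 0, 0, 0, 0, 0, -1]

```text
clock: 12.9
tcp_pos: [510.5, 94.8, 29.7]
tcp_rot: [3.141, 0.001, -0.34]
contact_force: [0.2, 5.0, -5.0]
opening: 0.343
grasp_force: 80.0
```

Emit:
play_rows:
  steps:
    - [0, 0, 0, 0, 0, 1, -1]
    - [0, 0, 0, 0, 0, 1, -1]
    - [0, 0, 0, 0, 0, 0, -1]
    - [0, 0, 0, 0, 0, 0, -1]

```text
clock: 13.3
tcp_pos: [510.6, 94.7, 29.1]
tcp_rot: [-3.141, -0.0, -0.339]
contact_force: [-2.7, 5.5, 2.4]
opening: 0.343
grasp_force: 81.0
```

Emit:
play_rows:
  steps:
    - [0, 0, 0, 0, 0, 1, -1]
    - [0, 0, 0, 0, 0, 0.3, -1]
    - [0, 0, 0, 0, 0, 0, -1]
    - [0, 0, 0, 0, 0, 0, -1]

```text
clock: 13.7
tcp_pos: [510.6, 94.8, 29.1]
tcp_rot: [-3.141, -0.0, -0.339]
contact_force: [-6.3, 5.6, 11.7]
opening: 0.337
grasp_force: 81.9
```

Emit:
play_rows:
  steps:
    - [0, 0, 0, 0, 0, 0.1, -1]
    - [0, 0, 0, 0, 0, 0, -1]
    - [0, 0, 0, 0, 0, 0, -1]
    - [0, 0, 0, 0, 0, 0, -1]
    - [0, 0, 0, 0, 0, 0, -1]

```text
clock: 14.2
tcp_pos: [510.6, 94.8, 29.0]
tcp_rot: [-3.141, -0.0, -0.339]
contact_force: [-7.1, 5.2, 12.5]
opening: 0.342
grasp_force: 81.9
```

Run:
```python
from h import *
s=shot("side","s3")
cv2.imwrite("pics/c3.png",cv2.resize(s[215:335,200:360],(800,600),interpolation=cv2.INTER_CUBIC))
S=manip.sense();print(S["tcp_pos"],S["contact_force"],S["grasp_force"])
```

```text
[510.5938205   94.7494921   29.05316816] [-6.16454211  5.91047599 12.07736412] 81.94660998880863
```

View pics/c3.png

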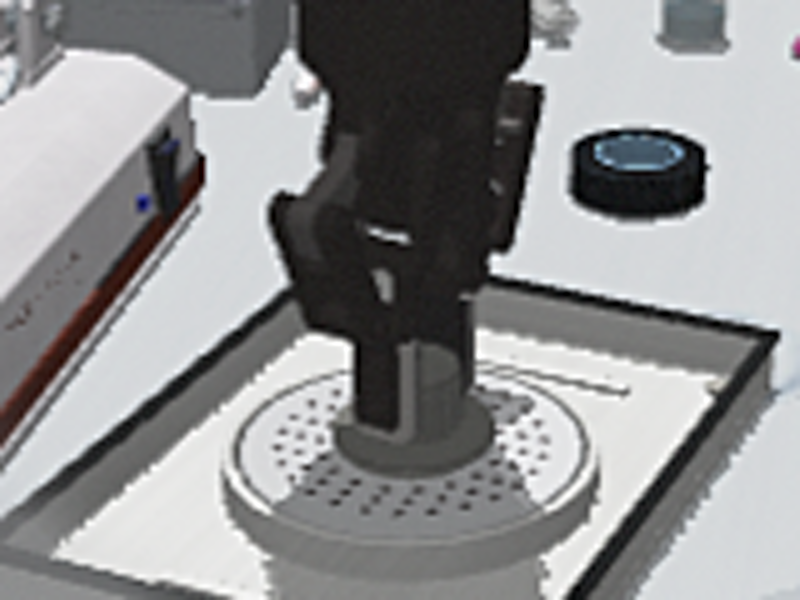

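The cap sits flat on the collar at crop (413,432). The press holds steady at 12 N, and the cassette is still flush.

```bash
python3 -c "
from workcell import manip
print(manip.sign_off())"
```

```text
the job is handed in; nothing more can be done
None
```

Job handed in at about 14 s: the cassette is fully home and the grey cap is past the click and down on the seat, still pressed at about 12 N; the jar and tape were not touched.

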